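# Mix a sample tube on the hand-turned mixing wheel

## Task

Lay the loose capped tube in the empty cradle on the tilted wheel of the tube mixer, then turn the wheel by its crank handle clockwise (seen from its front) one whole turn and on until the handle is at the very top for the second time, keeping the tube in its cradle. Then swing the latch fully into the notch at the rim. Leave the other things on the bench where they are.

Things in the scene. Friction and masses are not known exactly. Their poses are not given: they have to be found in the camera images.
- mixer: White hand-turned tube mixer, foot 270 x 260 mm, fixed. Origin on the bench below the wheel's hub; x from its front to its back, z up. It carries an aluminium wheel, 230 mm across, tilted 0.60 rad (34 deg): the wheel's axis leans from vertical towards the mixer's front (-x), so the wheel is low in front and high at the back.
- lamp_bar (a point): Centre of the lamp bar's underside, on the mixer (mixer's axes): a bar 22 x 18 mm across the mixer, from y = -100 to +166 mm, 326 mm above the bench, over the back of the wheel, on a thin column at its left end. A gripper pointing straight down on the handle at the top of its circle would hit it; one in line with the wheel's axis clears it by about 40 mm.
- hub (a point): Centre of the wheel's upper face, 120 mm above the bench; its axes are the mixer's (x back, z up). The wheel's axis passes through it.
- wheel (a joint): Turn of the wheel, rad, growing clockwise seen from the front. Starts at -1.3 to -0.3. At 0, and again at 6.283 one turn later, the handle is at the top of its circle (high side, at the back) and the notch in the rim (26 mm wide, between two lugs) faces the latch, which enters only within about 0.05 rad. Light friction, about 2 N at the handle; it stays where it is left.
- handle_mid (a point): Middle of the grip of the crank handle: a round black sleeve, 18 mm in diameter, 62 mm long, spinning on a pin square to the wheel, 90 mm from the wheel's axis. This point is 55 mm above the wheel's face; the sleeve runs from 14 to 76 mm above it. Its z is along the wheel's axis; x and y spin with the sleeve.
- cradle_seat (a point): Middle of the tube's axis when seated in the wheel's one empty cradle, across from the handle, 60 mm from the axis, 22 mm above the wheel's face. Turns with the wheel: y along the tube, x to the wheel's axis, z outward along it. Two V-blocks 8 mm thick at y = +-27 mm, tops 26 mm above the face and 25 mm wide, 46 mm free between; end stops at y = +-60 mm. Tube either way round.
- tube: Loose capped sample tube, 110 mm long, 16 mm in diameter, clear with a white paper label; grey cap 19 mm in diameter, 20 mm long at its +x end; about 30 g. Origin on its axis at mid-length, x along the tube. Starts lying in the bench rest, axis 38 mm above the bench. (The tubes in the wheel's other two cradles are fixed there, tops 32 mm above the wheel's face.)
- rest: Fixed white bench rest for the tube, 132 x 50 mm, to the right of the mixer: base 10 mm thick, two V-blocks 8 mm thick at x = +-27 mm (42 mm high, 46 mm free between them), end stops 42 mm high at x = +-62 mm. Origin under its centre, x along the tube.
- latch (a joint): Angle of the latch, rad: 0 = closed (tongue in the notch), growing as it swings outward from the wheel; starts open, 0.45 to 0.65 (its stop). It stays where it is left. Its axis is parallel to the wheel's.
- latch_knob (a point): Grip of the latch: round black knob, 16 mm in diameter, 44 mm long, parallel to the wheel's axis (its z), at the end of the steel latch arm on the mixer's right (-y) side, beside the rim. The point is on its axis, 12 mm below its top, 28 mm above the plane of the wheel's face. Latch closed: 165 mm right of the wheel's axis.
- latch_pivot (a point): Point on the latch's hinge axis (in the mixer, axes as the mixer's), level with latch_knob along that axis; the knob swings about it at a radius of 74 mm.
- jar: Bystander: squat capped jar, 56 mm in diameter, 60 mm high, near the rest. Origin under its centre.
- stain: Bystander: amber bottle, 48 mm in diameter, 110 mm high. Origin under its centre.
- dish: Bystander: clear flat dish, 92 mm in diameter, 17 mm high. Origin under its centre.
- tape: Bystander: roll of tape lying flat, 64 mm in diameter, 19 mm high. Origin under its centre.
- timer: Bystander: white timer, 65 x 65 x 18 mm. Origin under its centre.
Things that resemble listed ones, but are neither listed nor needed, are in the scene too. Several things have the shape of the tube; the one meant has the colours described above.

How it is judged:
By the outcome, as a careful person would: the job done as asked, in the order asked, and still so for the second after the job is handed in, with the robot touching nothing.
It also fails if it takes over 72 s, if anything falls off the work surface, if the arm or the gripper's body presses on something with over 40 N, if the wrist force passes 120 N, or if a joint passes its speed limit or range.

## Robot

A 6-joint arm with a two-finger parallel gripper is mounted at the origin on the work surface. World frame = base frame: x ahead of the robot, y to its left, z up, the work surface at z = 0. Lengths are in m, angles in rad, forces in N, time in s.
With the tool pointing down it reaches from about 0.325 to 0.9 m from the base axis. Payload 6.1 kg.
Tool frame: the origin (TCP) lies on the centre line of the jaws, within the pads' length; the fingertips stand ctrl.tip_reach ahead of it and the grasp point (between the pads) lies 8 mm behind it (ctrl.tip_reach is the distance from the TCP to the fingertips, in m); z points along the fingers, y is the line along which they close (so a half turn about z gives the same grasp; the last joint's range is limited). The gripper opens to 85 mm and grips with 20 to 120 N. Pads are 22 mm wide; open, the fingers measure 114 mm over their backs; the gripper's body (76 mm by 85 mm) begins 54 mm behind the grasp point. The pads swing forward as they close: fully open they stand 13 mm farther back than shut.
Start: joints at [1.085, 0.22, 1.526, -0, 1.395, -0.126], TCP at [0.22, 0.585, 0.242] pointing down, gripper open.
Joint ranges: [-2.98, 2.98], [-0.91, 2.08], [0.09, 2.57], [-1.24, 4.39], [0.2, 2.65], [-2.68, 2.68]. Speed limits (rad/s): [2.57, 2.57, 3.01, 3.14, 3.14, 3.14].

## Interface

Orientations are given as a 3x3 rotation matrix whose columns are the frame's x, y, z axes.
In Python, from cell import ctrl, eyes gives the robot as it stands.
- The arm moves only by the shell command python3 -m handwheel 'ROWS' [FORCE]. ROWS is JSON, a list that holds one entry, the list of rows, each a list of 7 numbers: the turn, a rotation vector about the world's x, y, z scaled (see below), then the shift along the world's x, y, z scaled (see below), then the opening, from -1 (shut) to 1 (fully open). In form: [[[wx, wy, wz, x, y, z, hand], ...]]. A call has 1 to 5 rows; each row shifts and turns the commanded pose from where the row before left it; what a row does not reach is not made up. The controller multiplies each number of a shift by 3 cm and each number of a turn by 5 degrees. A row lasts 1/12 s, in which the tool goes at most 41.7 mm and 7.16 degrees, less where a joint would pass 70% of its speed; a pose out of reach is approached as far as the arm can. A call with a number of a shift or a turn outside -1 to 1 is refused whole. A call with a gripper value outside its range is refused whole. The fingers move at their own pace and stop on an object; FORCE is the grip in N (left out, the last holds). Time passes only in rows, so rows that do not move let the fingers close. It gives the time, the measured TCP pose, the force, the opening and the grip force at its end, in the units of the state.
- ctrl.read_state(): the state, without advancing time (a new reading comes with each control period).
- eyes.read_camera(name): name is "scene" or "top"; returns the picture (384x512x3 uint8, blue, green, red); there is no depth.
- eyes.calibration(name): a dict with "camera_matrix" (3x3 intrinsics, pixels), "dist_coeffs" ([k1, k2, p1, p2, k3] as OpenCV has them; the pictures are not rectified), "position" and "attitude" of the camera in the world. Camera axes: x right, y up, looking along -z (the intrinsics and any distortion apply to the point x, -y, -z); pixel columns grow to the right and rows downward; lengths in m; the calibration is good to about 2 mm. A picture is of the moment at which its call begins. calibration takes no time and is no camera call.
- ctrl.close_job(): hands the job in; it is judged then, once.
The state is a dict: "time_s": time; "qpos": joint angles; "qd": joint speeds; "joint_efforts": joint torques, N m; "ee_pos": TCP position; "tool_rot": TCP orientation; "wrist_force": force on the tool from outside, world axes, zero at the start; "moment": the same for the moment, N m; "grip_width": finger opening in m; "gripper_force": force on a finger pad.
Only numpy, scipy, OpenCV 4.12 (cv2) and the standard library are available. Lean on these libraries where they do the work, as an engineer would, in place of code of your own. Each camera call takes 0.05 s, during which the arm holds its last target. There are 200 camera calls.

## Working session

There is one attempt and no reset: what is moved stays moved. The work goes in short steps, Python scripts to look and compute and a shell command to move; the robot and the scene stay as the last step left them, time stands still between calls to the robot, and variables do not carry over. Pictures are saved under pics/ and viewed, at most 10 in all, crops included, and the job is handed in when it is done.

```bash
ls; mkdir -p pics; python3 - <<'E'
from cell import ctrl, eyes
import cv2
for n in("scene","top"):
    cv2.imwrite(f"pics/{n}0.png",cv2.resize(eyes.read_camera(n),(800,600)))
    print(n,eyes.calibration(n))
print(ctrl.read_state(),ctrl.tip_reach)
E
```

```text
pics
scene {'camera_matrix': array([[379.93889371,   0.        , 260.59417049],
       [  0.        , 379.93889371, 189.70764366],
       [  0.        ,   0.        ,   1.        ]]), 'dist_coeffs': array([0.00771223, 0.        , 0.        , 0.        , 0.        ]), 'position': array([1.27625785, 0.53079902, 1.02659635]), 'attitude': array([[-0.60387583, -0.50607708,  0.61580839],
       [ 0.7970054 , -0.39383049,  0.45790821],
       [ 0.01078727,  0.76732232,  0.64117088]])}
top {'camera_matrix': array([[398.31749168,   0.        , 250.01350994],
       [  0.        , 398.31749168, 191.58556698],
       [  0.        ,   0.        ,   1.        ]]), 'dist_coeffs': array([0.04025181, 0.        , 0.        , 0.        , 0.        ]), 'position': array([ 0.26443911, -0.04869396,  1.38417611]), 'attitude': array([[-0.01057739,  0.98231743, -0.18692402],
       [-0.99979439, -0.01362352, -0.01501898],
       [-0.01729996,  0.18672673,  0.98225956]])}
{'time_s': 0.1, 'qpos': array([ 1.08490512e+00,  2.21162117e-01,  1.52753909e+00, -2.58465766e-05,
        1.39473297e+00, -1.26093680e-01]), 'qd': array([-0.00050099, -0.00252681, -0.00160692,  0.00038963,  0.00219605,
        0.00159023]), 'joint_efforts': array([ 8.60534965e-04, -4.98249364e+01, -3.90543187e+01, -1.48252143e-04,
        5.83149347e-03, -3.27264172e-05]), 'ee_pos': array([0.2197985 , 0.58448094, 0.24127701]), 'tool_rot': array([[-9.35969647e-01,  3.52079706e-01, -8.37480162e-04],
       [ 3.52080642e-01,  9.35968232e-01, -1.64026134e-03],
       [ 2.06352095e-04, -1.83009538e-03, -9.99998304e-01]]), 'wrist_force': array([-0.63096046,  0.66215543,  0.05082511]), 'moment': array([-0.01350815, -0.02443203,  0.02270154]), 'gripper_force': 0.0, 'grip_width': 0.08549350593317877} 0.011
```

View pics/scene0.png

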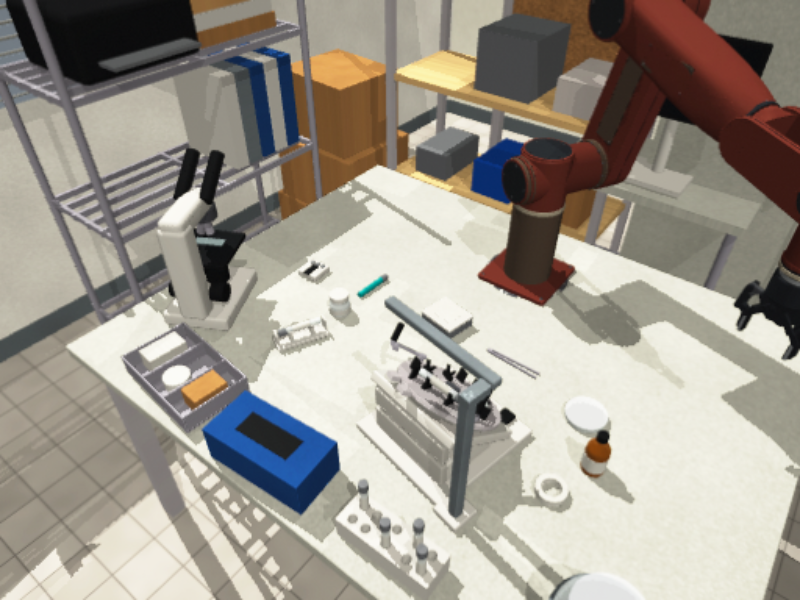

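View pics/top0.png

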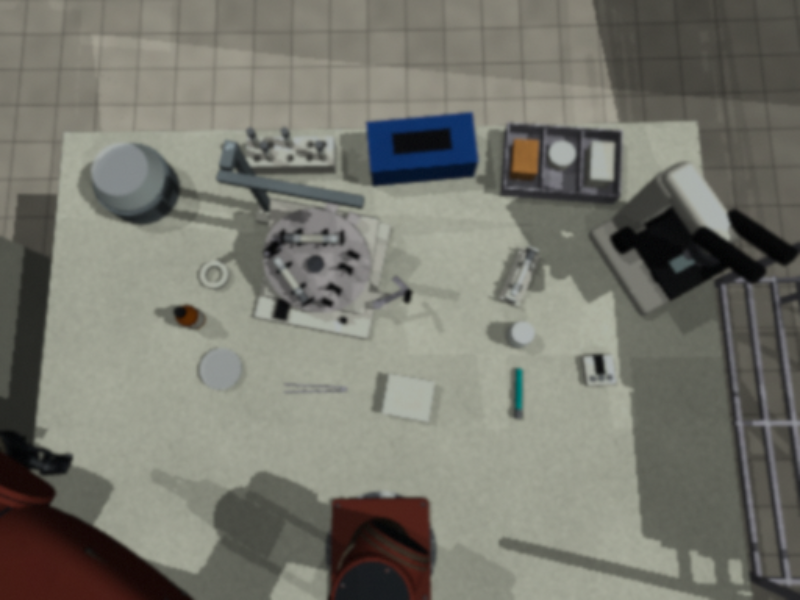

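The scene shows the mixer at about (440,410) in the scene view and (315,265) in the top view. The tube is in its rest at (520,275) in the top view and the handle is at the back left. Next I'll take close crops.

```bash
cat >h.py <<'E'
import numpy as np, cv2
from cell import ctrl, eyes
C={n:eyes.calibration(n) for n in("scene","top")}
F=np.diag([1,-1,-1.])
def proj(n,P):
    c=C[n]; p=(np.atleast_2d(P)-c["position"])@c["attitude"]@F
    return cv2.projectPoints(p,np.zeros(3),np.zeros(3),c["camera_matrix"],c["dist_coeffs"])[0][:,0]
def ray(n,uv):
    c=C[n]; q=cv2.undistortPoints(np.float64(uv).reshape(-1,1,2),c["camera_matrix"],c["dist_coeffs"])[:,0]
    d=np.c_[q,np.ones(len(q))]@F@c["attitude"].T
    return c["position"],d/np.linalg.norm(d,axis=1)[:,None]
def plane(n,uv,z):
    o,d=ray(n,uv); return o+d*((z-o[2])/d[:,2])[:,None]
def tri(us,ut):
    A=np.zeros((3,3));b=np.zeros(3);L=[]
    for n,u in(("scene",us),("top",ut)):
        o,d=ray(n,[u]);M=np.eye(3)-np.outer(d[0],d[0]);A+=M;b+=M@o;L.append((M,o))
    x=np.linalg.solve(A,b); return x,[np.linalg.norm(M@(x-o)) for M,o in L]
def crop(n,x0,y0,w,h,k,name):
    i=eyes.read_camera(n)[y0:y0+h,x0:x0+w]
    i=cv2.resize(i,None,fx=k,fy=k,interpolation=cv2.INTER_CUBIC)
    for a in range(0,w,10):
        cv2.putText(i,str(x0+a),(a*k,8),0,.28,(0,0,255)) if a%20==0 else 0; cv2.line(i,(a*k,10),(a*k,14),(0,0,255))
    for a in range(0,h,10): cv2.putText(i,str(y0+a),(0,a*k+3),0,.28,(0,0,255))
    cv2.imwrite(f"pics/{name}.png",i)
E
python3 - <<'E'
from h import *
crop("scene",170,180,180,150,4,"s1"); crop("top",130,100,220,125,3.6 and 3,"t1")
E
```

```text
(no output)
```

View pics/s1.png

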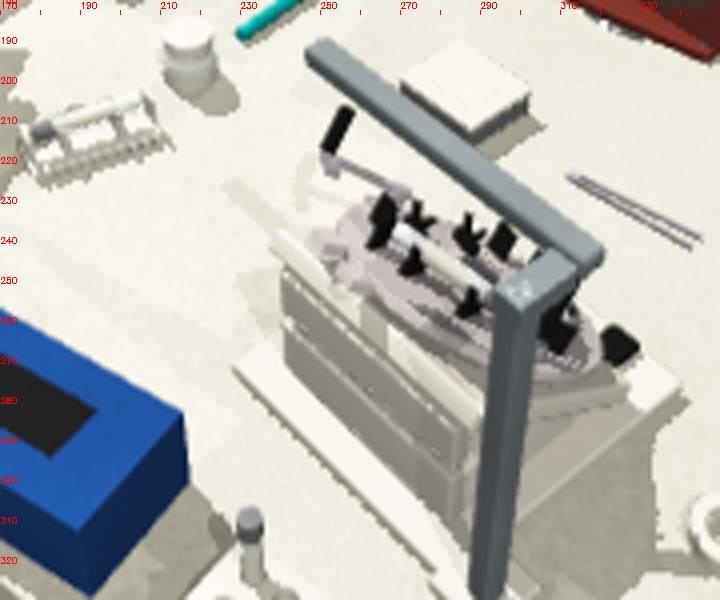

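View pics/t1.png

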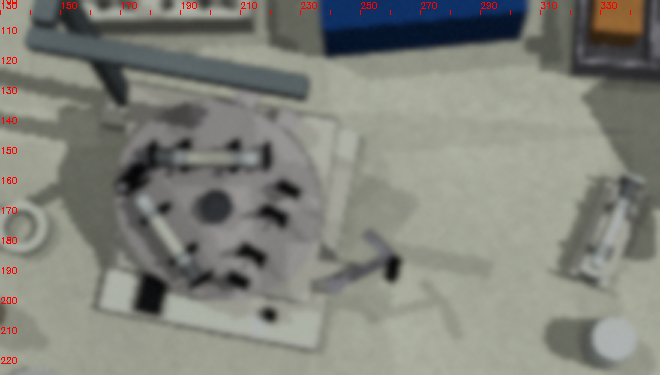

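The top crop shows the hub cap at about (201,169) px and the handle at about (173,160). The knob is at about (260,189), and the empty cradle's black blocks run from (226,163) to (209,193). The tube's cap end is at about (340,162), far from the robot. In the scene crop, the cap is at (180,212) and the knob at about (254,212).

```bash
python3 - <<'E'
from h import *
T=eyes.read_camera("top");S=eyes.read_camera("scene")
def blobs(I,m,lo,hi,box):
    x0,y0,x1,y1=box; k=np.zeros(m.shape,np.uint8);k[y0:y1,x0:x1]=m[y0:y1,x0:x1]
    n,l,s,c=cv2.connectedComponentsWithStats(k)
    return [(np.round(c[i],1),s[i]) for i in range(1,n) if lo<=s[i][4]<=hi],l
for n,I,box,th in(("top",T,(165,130,275,210),60),("scene",S,(235,200,340,280),50)):
    b,_=blobs(I,(I.max(2)<th),6,400,box); print(n)
    for c,s in b: print(c,s)
# lamp bar
for n,I,box in(("top",T,(120,100,240,140)),("scene",S,(240,185,330,260))):
    f=I.astype(int); m=((f[...,0]-f[...,2]>8)&(I.max(2)<190)&(I.max(2)>70))
    b,l=blobs(I,m,150,5000,box)
    for c,s in b: print(n,"bar",c,s)
# hub & tube planes
print("hub",plane("top",[[201.3,169]],.125))
for n,u in(("top",[[339.5,162],[327,190]]),("scene",[[180.5,212.5],[206,204]])): print(n,plane(n,u,.038))
print("bar top ends T",plane("top",[[140,112.5],[232,128.5]],.344))
print("bar ends S",plane("scene",[[250,191.5],[317,244]],.344))
print("foot",plane("top",[[162.3,202.7],[236.7,216.7]],.02),"knob",tri((254,212),(260.5,189)))
E
```

```text
top
[169.2 131.6] [166 130   6   5  21]
[190.9 147.9] [189 147   4   3   9]
[207.8 148.2] [206 147   4   3   8]
[176.3 156.4] [170 148  14  17 104]
[218.5 151.8] [218 149   2   7  13]
[225.2 162.5] [222 161   7   4  20]
[201.1 168.2] [197 164   9   9  65]
[184.2 168.8] [183 168   3   3   6]
[220.8 171.2] [217 169   9   6  30]
[213.5 184.2] [209 182   9   6  28]
[260.4 188.9] [259 186   4   7  24]
[179.9 197.4] [176 191  10  13  93]
[197.1 192.4] [194 191   7   4  18]
[208.4 193. ] [205 191   8   5  24]
[219.  204.3] [218 203   3   3   7]
scene
[253.9 212.1] [251 207   7  11  36]
[265.3 235.2] [262 229   7  13  56]
[274.4 234.8] [272 231   7   8  20]
[286.6 239.1] [284 234   7  10  35]
[295.1 240.1] [292 236   7   9  34]
[272.7 245.8] [270 242   6   7  26]
[286.9 256.2] [284 252   7   8  29]
[308.8 261.3] [305 253   9  16  81]
[324.1 266.1] [321 262   9   9  55]
top bar [184.7 120.1] [140 109  92  23 567]
scene bar [288.2 224.2] [247 190  74  68 637]
hub [[0.58116105 0.12848904 0.125     ]]
top [[ 0.62075121 -0.33958741  0.038     ]
 [ 0.52248767 -0.29197773  0.038     ]]
scene [[ 0.61924889 -0.33274325  0.038     ]
 [ 0.5254903  -0.29001239  0.038     ]]
bar top ends T [[0.68906304 0.268907   0.344     ]
 [0.6390281  0.01471416 0.344     ]]
bar ends S [[0.64499053 0.02471893 0.344     ]
 [0.69939304 0.27261974 0.344     ]]
foot [[0.48895843 0.27739256 0.02      ]
 [0.43657081 0.01898728 0.02      ]] knob (array([ 0.51362929, -0.06346687,  0.11729336]), [np.float64(8.381261655627247e-05), np.float64(8.381261655631515e-05)])
```

```bash
cat >>h.py <<'E'
t=.6
def frame(yaw):
    ex=np.array([np.cos(yaw),np.sin(yaw),0]);ey=np.array([-np.sin(yaw),np.cos(yaw),0]);z=np.array([0,0,1.])
    up=np.cos(t)*ex+np.sin(t)*z; n=-np.sin(t)*ex+np.cos(t)*z
    return ex,ey,up,n
def wp(p,r,a,h,s=0):
    # point at radius r in handle direction (negative = cradle side), height h, tangential s; p=[hx,hy,yaw]
    ex,ey,up,n=frame(p[2]); d=np.cos(a)*up-np.sin(a)*ey; tt=-np.sin(a)*up-np.cos(a)*ey
    return np.array([p[0],p[1],.12])+r*d+h*n+s*tt
E
python3 - <<'E'
from h import *
from scipy.optimize import least_squares
top=[((225.2,162.5),-60),((220.8,171.2),-27),((213.5,184.2),27),((208.4,193.0),60)]
def res(q,full=False):
    p,a=q[:3],q[3]; r=[]
    for uv,s in top: r.append(proj("top",wp(p,-60,a,0,0)*0+wp(p,-.06,a,.018,sg*s/1000))[0]-uv)
    r.append(proj("top",wp(p,0,a,.006))[0]-(201.1,168.2))
    r.append([(q[2]+.2)/.02*1.0,0])
    return np.ravel(r)
for sg in(1,-1):
    s=least_squares(res,[.58,.128,-.2,-.9]); print(sg,s.x,s.cost,np.round(s.fun,1))
    p,a=s.x[:3],s.x[3]
    for h in(.014,.045,.076): print("handle",h,proj("top",wp(p,.09,a,h)),proj("scene",wp(p,.09,a,h)))
    for k in(-.06,-.027,.027,.06): print("cr",k,proj("scene",wp(p,-.06,a,.018,k)))
E
```

```text
1 [ 0.53875947  0.04311883 -0.17678118  1.97058782] 553.8470606613837 [-5.9 -3.3 -6.4 -3.6 -7.  -3.2 -6.5 -4.1 26.2 14.2  1.2  0. ]
handle 0.014 [[250.9308536  197.21959204]] [[265.62649864 212.95433108]]
handle 0.045 [[249.89913131 201.18900014]] [[269.42731988 205.28359346]]
handle 0.076 [[248.82007992 205.34058408]] [[273.26976976 197.52910762]]
cr -0.06 [[269.97268925 229.70029141]]
cr -0.027 [[278.43881873 231.85164435]]
cr 0.027 [[291.7840278  235.24345667]]
cr 0.06 [[299.6445043  237.24162797]]
-1 [ 0.58831535  0.12789754 -0.19883982 -1.22718186] 0.5893798762353711 [-0.2  0.4 -0.3  0.  -0.2  0.4  0.6 -0.5  0.2 -0.3  0.1  0. ]
handle 0.014 [[175.87201565 155.27026812]] [[304.31015943 263.12826273]]
handle 0.045 [[173.01672762 158.30258951]] [[309.20225617 254.35897171]]
handle 0.076 [[170.028773   161.47472653]] [[314.1606029  245.47259066]]
cr -0.06 [[295.19376039 238.41985995]]
cr -0.027 [[287.65851375 236.64540543]]
cr 0.027 [[274.84747163 233.62916398]]
cr 0.06 [[266.70847515 231.71330226]]
```

The fit is good: hub at (0.588, 0.128), mixer yaw -0.20 and wheel at -1.23. The tube is at about (0.572, -0.3135) with its axis at -25°. Now I'll move over it.

```bash
for i in 1 2 3; do python3 -m handwheel '[[[0,0,0,0.355,-1,0,1],[0,0,0,0.355,-1,0,1],[0,0,0,0.355,-1,0,1],[0,0,0,0.355,-1,0,1],[0,0,0,0.355,-1,0,1]]]' | tail -c 400; done
for i in 1 2; do python3 -m handwheel '[[[0,0,-0.09,0,-1,0,1],[0,0,-0.09,0,-1,0,1],[0,0,-0.09,0,-1,0,1],[0,0,-0.09,0,-1,0,1],[0,0,-0.09,0,-1,0,1]]]'| tail -c 400; done
```

```text
time_s: 0.72
ee_pos: [0.2734, 0.4336, 0.2422]
tool_rot: [[-0.936, 0.352, 0.0], [0.352, 0.936, -0.0], [-0.0, -0.0, -1.0]]
wrist_force: [1.1, 0.3, -0.3]
grip_width: 0.0852
gripper_force: 0.0
time_s: 1.13
ee_pos: [0.3267, 0.2836, 0.2424]
tool_rot: [[-0.936, 0.352, 0.001], [0.352, 0.936, 0.0], [-0.0, 0.0, -1.0]]
wrist_force: [0.9, 0.1, 0.8]
grip_width: 0.0853
gripper_force: 0.0
time_s: 1.55
ee_pos: [0.38, 0.1335, 0.2426]
tool_rot: [[-0.936, 0.352, 0.001], [0.352, 0.936, 0.0], [-0.001, 0.0, -1.0]]
wrist_force: [1.5, 0.9, 0.7]
grip_width: 0.0852
gripper_force: 0.0
time_s: 1.97
ee_pos: [0.3796, -0.0165, 0.2426]
tool_rot: [[-0.921, 0.389, 0.001], [0.389, 0.921, -0.0], [-0.001, 0.0, -1.0]]
wrist_force: [0.4, -0.1, -0.3]
grip_width: 0.0858
gripper_force: 0.0
time_s: 2.38
ee_pos: [0.3795, -0.1666, 0.2425]
tool_rot: [[-0.905, 0.425, 0.001], [0.425, 0.905, -0.0], [-0.001, -0.0, -1.0]]
wrist_force: [0.2, 0.1, 0.6]
grip_width: 0.0856
gripper_force: 0.0
```

```bash
python3 -m handwheel '[[[0,0,0,0.92,-0.7,0,1],[0,0,0,0.92,-0.7,0,1],[0,0,0,0.92,-0.7,0,1],[0,0,0,0.92,-0.7,0,1],[0,0,0,0.92,-0.7,0,1]]]' >/dev/null
python3 -m handwheel '[[[0,0,0,0.91,-0.7,0,1],[0,0,0,0.91,-0.7,0,1],[0,0,0,0,0,-1,1],[0,0,0,0,0,-1,1],[0,0,0,0,0,-1,1]]]'
python3 - <<'E'
from h import *
crop("top",270,120,110,90,6,"t2")
I=cv2.imread("pics/t2.png")
crop("scene",150,170,90,80,6,"s2")
J=cv2.imread("pics/s2.png")
k=np.zeros((540,1200,3),np.uint8);k[:540,:660]=I;k[:480,660:]=J
cv2.imwrite("pics/a2.png",cv2.resize(k,(800,360)))
E
```

```text
time_s: 3.22
ee_pos: [0.5731, -0.3127, 0.1513]
tool_rot: [[-0.905, 0.425, 0.001], [0.425, 0.905, -0.001], [-0.001, -0.0, -1.0]]
wrist_force: [-0.3, 0.0, -0.8]
grip_width: 0.0857
gripper_force: 0.0
```

View pics/a2.png

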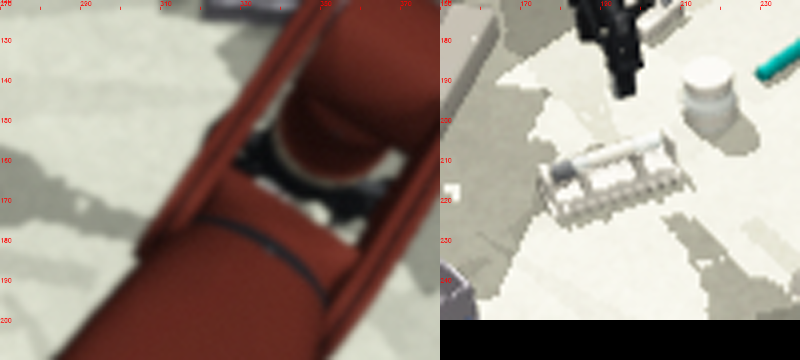

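The top view is blocked by the arm. In the scene view, the fingers at about (192,190) are above the tube's middle, which is at about (193,210). Descending.

```bash
python3 -m handwheel '[[[0,0,0,0,0,-0.95,1],[0,0,0,0,0,-0.95,1],[0,0,0,0,0,-0.95,1],[0,0,0,0,0,-0.6,1],[0,0,0,0,0,-0.3,1]]]'
python3 -m handwheel '[[[0,0,0,0,0,0,-1],[0,0,0,0,0,0,-1],[0,0,0,0,0,0,-1],[0,0,0,0,0,0,-1],[0,0,0,0,0,0,-1]]]' 25
python3 -m handwheel '[[[0,0,0,0,0,0,-1],[0,0,0,0,0,0,-1],[0,0,0,0,0,0,-1],[0,0,0,0,0,0,-1],[0,0,0,0,0,0,-1]]]'
```

```text
time_s: 3.73
ee_pos: [0.5716, -0.3114, 0.0386]
tool_rot: [[-0.905, 0.424, -0.002], [0.424, 0.905, 0.001], [0.002, 0.0, -1.0]]
wrist_force: [-0.7, -0.2, -1.0]
grip_width: 0.0855
gripper_force: 0.0
time_s: 4.15
ee_pos: [0.5735, -0.3128, 0.0418]
tool_rot: [[-0.905, 0.424, 0.002], [0.424, 0.905, -0.002], [-0.003, -0.001, -1.0]]
wrist_force: [0.1, 0.1, -0.1]
grip_width: 0.0255
gripper_force: 0.0
time_s: 4.57
ee_pos: [0.5727, -0.3141, 0.0415]
tool_rot: [[-0.905, 0.425, 0.001], [0.425, 0.905, -0.003], [-0.003, -0.003, -1.0]]
wrist_force: [-2.1, -4.5, 3.7]
grip_width: 0.0147
gripper_force: 26.3
```

```bash
cat >>h.py <<'E'
from scipy.spatial.transform import Rotation as Rn
P0=np.array([.5883,.1279,-.199]); A0=-1.227
def toolR(yang,p=P0):  # tool y = handle direction for wheel angle yang
    ex,ey,up,n=frame(p[2]); d=np.cos(yang)*up-np.sin(yang)*ey
    return np.c_[np.cross(d,-n),d,-n]
def go(pos,R=None):
    s=ctrl.read_state(); print("now",np.round(s["ee_pos"],4),"shift rows(3cm)",np.round((pos-s["ee_pos"])/.03,2))
    if R is not None: print("turn rows(5deg)",np.round(np.degrees(Rn.from_matrix(R@s["tool_rot"].T).as_rotvec())/5,2))
E
python3 -m handwheel '[[[0,0,0,0,0,0.3,-1],[0,0,0,0,0,0.8,-1],[0,0,0,0,0,1,-1],[0,0,0,0,0,1,-1],[0,0,0,0,0,1,-1]]]'
python3 -m handwheel '[[[0,0,0,-0.3,0.3,1,-1],[0,0,0,-0.3,0.3,1,-1],[0,0,0,-0.3,0.3,1,-1],[0,0,0,-0.3,0.3,0,-1],[0,0,0,0,0,0,-1]]]'
python3 - <<'E'
from h import *
for h in(.0255,.1): print(np.round(wp(P0,-.06,A0,h),4)); go(wp(P0,-.06,A0,h),toolR(A0))
S=eyes.read_camera("scene");i=S[120:260,150:310];cv2.imwrite("pics/s3.png",cv2.resize(i,None,fx=4,fy=4,interpolation=2))
s=ctrl.read_state();print(proj("scene",s["ee_pos"]), [proj("scene",s["ee_pos"]+k*s["tool_rot"][:,0]+.0035*s["tool_rot"][:,2])[0] for k in(-.055,.055)])
E
```

```text
time_s: 4.98
ee_pos: [0.5723, -0.3115, 0.1645]
tool_rot: [[-0.906, 0.424, -0.0], [0.424, 0.906, 0.001], [0.0, 0.001, -1.0]]
wrist_force: [0.3, 0.3, -1.7]
grip_width: 0.0147
gripper_force: 26.0
time_s: 5.4
ee_pos: [0.5368, -0.2751, 0.2567]
tool_rot: [[-0.906, 0.424, 0.004], [0.424, 0.906, -0.002], [-0.005, -0.0, -1.0]]
wrist_force: [1.6, -0.6, -1.2]
grip_width: 0.0145
gripper_force: 26.0
[0.5467 0.0787 0.1296]
now [ 0.5368 -0.2751  0.2567] shift rows(3cm) [ 0.33 11.79 -4.24]
turn rows(5deg) [-0.97 -6.75 -1.17]
[0.5054 0.087  0.1911]
now [ 0.5368 -0.2751  0.2567] shift rows(3cm) [-1.05 12.07 -2.19]
turn rows(5deg) [-0.97 -6.75 -1.17]
[[201.79035145 161.05453754]] [array([186.75949948, 166.09259325]), array([216.53808906, 157.78563651])]
```

View pics/s3.png

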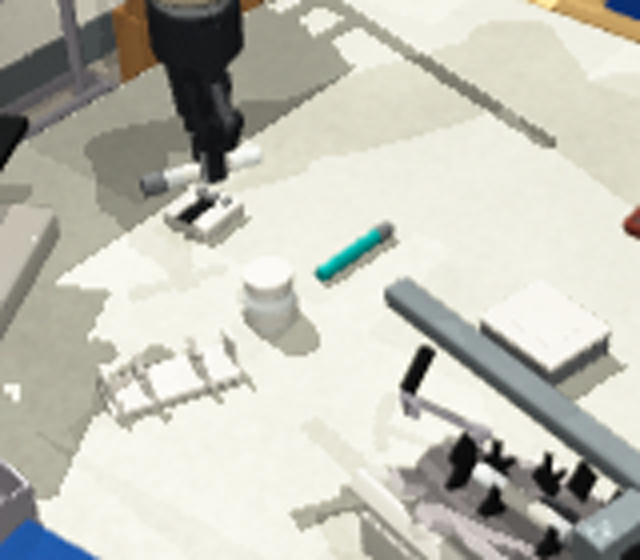

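The tube is held with its cap end at (185,167) and its far end at (215,158). That is about 2 mm off centre towards the cap. Moving over the cradle while tilting.

```bash
python3 -m handwheel '[[[-0.14,-0.96,-0.17,-0.09,1,0,-1],[-0.14,-0.96,-0.17,-0.09,1,0,-1],[-0.14,-0.96,-0.17,-0.09,1,0,-1],[-0.14,-0.96,-0.17,-0.09,1,0,-1],[-0.14,-0.96,-0.17,-0.09,1,0,-1]]]' >/dev/null
python3 -m handwheel '[[[-0.14,-0.96,-0.17,-0.09,1,0,-1],[-0.14,-0.96,-0.17,-0.09,1,0,-1],[0,0,0,-0.09,1,0,-1],[0,0,0,-0.09,1,0,-1],[0,0,0,-0.09,1,0,-1]]]' >/dev/null
python3 -m handwheel '[[[0,0,0,-0.09,1,-0.3,-1],[0,0,0,-0.09,1,-0.3,-1],[0,0,0,0,0,-0.5,-1],[0,0,0,0,0,0,-1],[0,0,0,0,0,0,-1]]]'
python3 - <<'E'
from h import *
R=toolR(A0);s=ctrl.read_state()
for h in(.0255,.06): go(wp(P0,-.06,A0,h)+.002*R[:,0],R)
for n in("scene","top"):
    u,v=proj(n,s["ee_pos"])[0]; x,y=int(u)-45,int(v)-30
    i=eyes.read_camera(n)[y:y+75,x:x+100]; cv2.imwrite(f"pics/{n}4.png",i); print(n,x,y)
    print([np.round(proj(n,s["ee_pos"]+k*s["tool_rot"][:,0]+.0035*s["tool_rot"][:,2])[0],1) for k in(-.055,.055)])
cv2.imwrite("pics/a4.png",cv2.resize(np.hstack([cv2.imread("pics/scene4.png"),cv2.imread("pics/top4.png")]),None,fx=4,fy=4,interpolation=2))
E
```

```text
time_s: 6.7
ee_pos: [0.5029, 0.0842, 0.2176]
tool_rot: [[-0.701, 0.462, 0.544], [0.486, 0.867, -0.11], [-0.522, 0.187, -0.832]]
wrist_force: [0.5, 0.5, -0.1]
grip_width: 0.0146
gripper_force: 26.0
now [0.5029 0.0842 0.2176] shift rows(3cm) [ 1.41 -0.15 -2.97]
turn rows(5deg) [-0.03 -0.13  0.01]
now [0.5029 0.0842 0.2176] shift rows(3cm) [ 0.78 -0.02 -2.02]
turn rows(5deg) [-0.03 -0.13  0.01]
scene 248 176
[array([279. , 203.8]), array([305.4, 211.2])]
top 166 156
[array([219.8, 171.4]), array([204. , 200.6])]
```

View pics/a4.png

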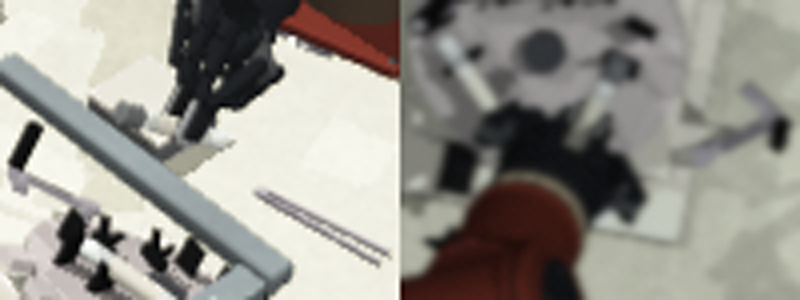

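The cap is at about (221,172) in the top view, matching the prediction. Lowering along the wheel axis.

```bash
python3 -m handwheel '[[[0,-0.13,0,0.26,0,-0.67,-1],[0,0,0,0.26,0,-0.67,-1],[0,0,0,0.26,-0.02,-0.68,-1],[0,0,0,0,0,0,-1],[0,0,0,0,0,0,-1]]]'
python3 - <<'E'
from h import *
R=toolR(A0);go(wp(P0,-.06,A0,.0255)+.002*R[:,0],R)
E
python3 -m handwheel '[[[0,0,0,0.13,-0.03,-0.19,-1],[0,0,0,0.13,-0.03,-0.19,-1],[0,0,0,0.13,-0.02,-0.19,-1],[0,0,0,0,0,0,-1],[0,0,0,0,0,0,-1]]]'
```

```text
time_s: 7.22
ee_pos: [0.5272, 0.0819, 0.1585]
tool_rot: [[-0.692, 0.462, 0.554], [0.489, 0.865, -0.112], [-0.531, 0.194, -0.825]]
wrist_force: [-0.1, -0.2, -0.0]
grip_width: 0.0146
gripper_force: 26.0
now [0.5272 0.0819 0.1585] shift rows(3cm) [ 0.6  -0.08 -1.  ]
turn rows(5deg) [-0.03  0.02  0.05]
time_s: 7.63
ee_pos: [0.5391, 0.0808, 0.1419]
tool_rot: [[-0.692, 0.46, 0.556], [0.487, 0.866, -0.11], [-0.533, 0.195, -0.824]]
wrist_force: [0.6, -0.3, -0.5]
grip_width: 0.0146
gripper_force: 26.0
```

```bash
python3 -m handwheel '[[[0,0,0,0.11,-0.02,-0.18,-1],[0,0,0,0,0,0,-1]]]'
python3 -m handwheel '[[[0,0,0,0.08,-0.02,-0.13,-1],[0,0,0,0,0,0,-1]]]'
python3 - <<'E'
from h import *
R=toolR(A0);go(wp(P0,-.06,A0,.0255)+.002*R[:,0],R);s=ctrl.read_state();print(R.T@s["wrist_force"])
E
```

```text
time_s: 7.8
ee_pos: [0.5428, 0.0804, 0.1366]
tool_rot: [[-0.692, 0.459, 0.557], [0.487, 0.867, -0.11], [-0.533, 0.195, -0.823]]
wrist_force: [-1.1, -0.5, 2.0]
grip_width: 0.0151
gripper_force: 26.4
time_s: 7.97
ee_pos: [0.5447, 0.0794, 0.1325]
tool_rot: [[-0.692, 0.46, 0.556], [0.486, 0.867, -0.111], [-0.533, 0.194, -0.824]]
wrist_force: [-2.9, -1.8, 2.3]
grip_width: 0.0147
gripper_force: 27.2
now [0.5447 0.0794 0.1325] shift rows(3cm) [ 0.02  0.01 -0.13]
turn rows(5deg) [-0.02  0.04  0.02]
[-0.05685134 -2.42483976 -3.34310638]
```

```bash
python3 -m handwheel '[[[0,0,0,0.04,-0.04,-0.09,-1],[0,0,0,0,0,0,-1]]]'
python3 -m handwheel '[[[0,0,0,0.03,-0.02,-0.06,-1],[0,0,0,0,0,0,-1]]]'
python3 - <<'E'
from h import *
R=toolR(A0);go(wp(P0,-.06,A0,.0255)+.002*R[:,0],R);s=ctrl.read_state();print(R.T@s["wrist_force"])
E
```

```text
time_s: 8.13
ee_pos: [0.5463, 0.0788, 0.1308]
tool_rot: [[-0.692, 0.459, 0.558], [0.487, 0.867, -0.11], [-0.534, 0.195, -0.823]]
wrist_force: [-11.0, 1.3, 9.8]
grip_width: 0.0147
gripper_force: 29.5
time_s: 8.3
ee_pos: [0.5474, 0.0783, 0.1297]
tool_rot: [[-0.691, 0.459, 0.558], [0.486, 0.867, -0.11], [-0.534, 0.195, -0.822]]
wrist_force: [-16.1, 1.1, 16.2]
grip_width: 0.0146
gripper_force: 31.2
now [0.5474 0.0783 0.1297] shift rows(3cm) [-0.07  0.04 -0.04]
turn rows(5deg) [-0.03  0.07  0.01]
[  3.04404162  -3.3470433  -22.41582663]
```

It's seated, with about 22 N along the axis and little sideways. I'll relax, open and retreat along the axis.

```bash
python3 -m handwheel '[[[0,0,0,-0.02,0,0.03,-1],[0,0,0,0,0,0,-0.1],[0,0,0,0,0,0,-0.1],[0,0,0,0,0,0,-0.1],[0,0,0,0,0,0,-0.1]]]'
python3 -m handwheel '[[[0,0,0,-0.19,0.04,0.27,-0.1],[0,0,0,-0.38,0.07,0.55,-0.1],[0,0,0,-0.57,0.11,0.82,-0.1],[0,0,0,-0.57,0.11,0.82,-0.1],[0,0,0,-0.57,0.11,0.82,-0.1]]]'
python3 - <<'E'
from h import *
R=toolR(A0)
for h in(.12,.055): go(wp(P0,.09,A0,h),R)
crop("scene",230,180,110,90,5,"s5");crop("top",150,130,100,90,5,"t5")
i=cv2.imread("pics/s5.png");j=cv2.imread("pics/t5.png")
cv2.imwrite("pics/a5.png",cv2.resize(np.hstack([i,j]),None,fx=.76,fy=.76))
E
```

```text
time_s: 8.72
ee_pos: [0.5462, 0.0779, 0.1288]
tool_rot: [[-0.692, 0.46, 0.556], [0.487, 0.866, -0.11], [-0.533, 0.195, -0.824]]
wrist_force: [-0.5, 0.1, 1.0]
grip_width: 0.0385
gripper_force: 0.0
time_s: 9.13
ee_pos: [0.4768, 0.0911, 0.2278]
tool_rot: [[-0.693, 0.46, 0.555], [0.487, 0.866, -0.11], [-0.532, 0.194, -0.824]]
wrist_force: [-0.2, 0.5, 0.2]
grip_width: 0.0384
gripper_force: 0.0
now [0.4768 0.0911 0.2278] shift rows(3cm) [2.88 4.28 0.28]
turn rows(5deg) [-0.04  0.03  0.03]
now [0.4768 0.0911 0.2278] shift rows(3cm) [ 4.08  4.04 -1.51]
turn rows(5deg) [-0.04  0.03  0.03]
```

View pics/a5.png

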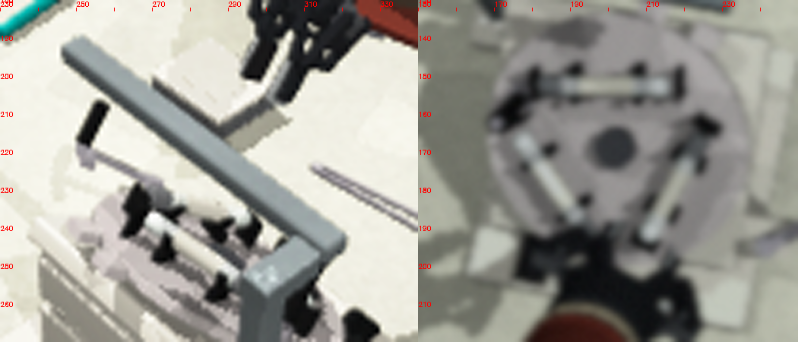

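The tube lies seated in the cradle, at about (215,178) in the top view, and the handle is at about (173,159) as predicted. Next I'll grip the handle.

```bash
python3 -m handwheel '[[[0,0,0,0.58,0.86,0.06,0.1],[0,0,0,0.58,0.86,0.06,0.1],[0,0,0,0.58,0.86,0.06,0.1],[0,0,0,0.57,0.85,0.05,0.1],[0,0,0,0.57,0.85,0.05,0.1]]]' 
python3 -m handwheel '[[[0,0,0,0.24,-0.05,-0.36,0.1],[0,0,0,0.24,-0.05,-0.36,0.1],[0,0,0,0.24,-0.05,-0.36,0.1],[0,0,0,0.24,-0.05,-0.36,0.1],[0,0,0,0.24,-0.04,-0.35,0.1]]]'
python3 - <<'E'
from h import *
go(wp(P0,.09,A0,.055),toolR(A0))
E
python3 -m handwheel '[[[0,0,0,0,0,0,-1],[0,0,0,0,0,0,-1],[0,0,0,0,0,0,-1],[0,0,0,0,0,0,-1],[0,0,0,0,0,0,-1]]]' 30
```

```text
time_s: 9.65
ee_pos: [0.565, 0.2208, 0.2347]
tool_rot: [[-0.692, 0.46, 0.556], [0.487, 0.867, -0.11], [-0.532, 0.194, -0.824]]
wrist_force: [-0.1, -0.2, 0.6]
grip_width: 0.047
gripper_force: 0.0
time_s: 10.07
ee_pos: [0.6003, 0.2121, 0.18]
tool_rot: [[-0.693, 0.46, 0.555], [0.487, 0.867, -0.11], [-0.532, 0.194, -0.824]]
wrist_force: [0.4, 0.2, 0.1]
grip_width: 0.0467
gripper_force: 0.0
now [0.6003 0.2121 0.18  ] shift rows(3cm) [-0.04  0.    0.09]
turn rows(5deg) [-0.03  0.02  0.02]
time_s: 10.48
ee_pos: [0.5997, 0.2119, 0.1813]
tool_rot: [[-0.693, 0.46, 0.555], [0.487, 0.866, -0.111], [-0.532, 0.194, -0.824]]
wrist_force: [7.5, -1.6, -9.4]
grip_width: 0.0166
gripper_force: 29.5
```

```bash
cat >>h.py <<'E'
def est():
    s=ctrl.read_state(); ex,ey,up,n=frame(P0[2]); v=s["ee_pos"]-np.array([P0[0],P0[1],.12])
    a=np.arctan2(-v@ey,v@up); f=s["wrist_force"]; d=np.cos(a)*up-np.sin(a)*ey; tt=-np.sin(a)*up-np.cos(a)*ey
    print("a %.3f r %.4f h %.4f  Frad %.1f Ftan %.1f Fax %.1f"%(a,np.hypot(v@ey,v@up),v@n,f@d,f@tt,f@n), "w",s["grip_width"])
    return a
def arc(a,da,k):
    for i in range(k):
        print(np.round((wp(P0,.09,a+da*(i+1),.055)-wp(P0,.09,a+da*i,.055))/.03,2).tolist(), "->%.2f"%(a+da*(i+1)))
E
python3 -c "
from h import *
est(); arc(A0,.2,38)"
```

```text
a -1.228 r 0.0898 h 0.0537  Frad 0.3 Ftan 1.0 Fax -12.1 w 0.01661435194852821
[0.39, -0.34, 0.31] ->-1.03
[0.32, -0.43, 0.27] ->-0.83
[0.23, -0.5, 0.22] ->-0.63
[0.14, -0.56, 0.17] ->-0.43
[0.04, -0.59, 0.11] ->-0.23
[-0.06, -0.59, 0.04] ->-0.03
[-0.15, -0.58, -0.02] ->0.17
[-0.24, -0.54, -0.09] ->0.37
[-0.33, -0.48, -0.15] ->0.57
[-0.39, -0.4, -0.21] ->0.77
[-0.45, -0.3, -0.26] ->0.97
[-0.48, -0.19, -0.3] ->1.17
[-0.5, -0.08, -0.32] ->1.37
[-0.49, 0.04, -0.34] ->1.57
[-0.47, 0.16, -0.34] ->1.77
[-0.43, 0.27, -0.32] ->1.97
[-0.37, 0.37, -0.3] ->2.17
[-0.29, 0.45, -0.26] ->2.37
[-0.21, 0.52, -0.21] ->2.57
[-0.11, 0.57, -0.15] ->2.77
[-0.01, 0.59, -0.09] ->2.97
[0.08, 0.59, -0.02] ->3.17
[0.18, 0.57, 0.04] ->3.37
[0.27, 0.52, 0.11] ->3.57
[0.35, 0.46, 0.17] ->3.77
[0.41, 0.37, 0.23] ->3.97
[0.46, 0.27, 0.27] ->4.17
[0.49, 0.16, 0.31] ->4.37
[0.5, 0.04, 0.33] ->4.57
[0.49, -0.07, 0.34] ->4.77
[0.46, -0.19, 0.33] ->4.97
[0.41, -0.3, 0.32] ->5.17
[0.35, -0.39, 0.29] ->5.37
[0.27, -0.48, 0.25] ->5.57
[0.18, -0.54, 0.19] ->5.77
[0.08, -0.58, 0.13] ->5.97
[-0.01, -0.59, 0.07] ->6.17
[-0.11, -0.59, 0.0] ->6.37
```

```bash
python3 -m handwheel '[[[0,0,0,0.39,-0.34,0.31,-1],[0,0,0,0.32,-0.43,0.27,-1],[0,0,0,0.23,-0.5,0.22,-1],[0,0,0,0.14,-0.56,0.17,-1],[0,0,0,0.04,-0.59,0.11,-1]]]' >/dev/null; python3 -c "
from h import *
est()"
python3 -m handwheel '[[[0,0,0,0,0,0,-1]]]' >/dev/null; python3 -c "
from h import *
est()
i=eyes.read_camera('top');cv2.imwrite('pics/t6.png',cv2.resize(i[110:220,140:290],None,fx=4,fy=4,interpolation=2))"
```

```text
a -0.228 r 0.0899 h 0.0538  Frad -2.0 Ftan -2.7 Fax -9.8 w 0.017305034980671978
a -0.199 r 0.0898 h 0.0538  Frad 0.2 Ftan 2.1 Fax -9.1 w 0.017037932282502992
```

View pics/t6.png

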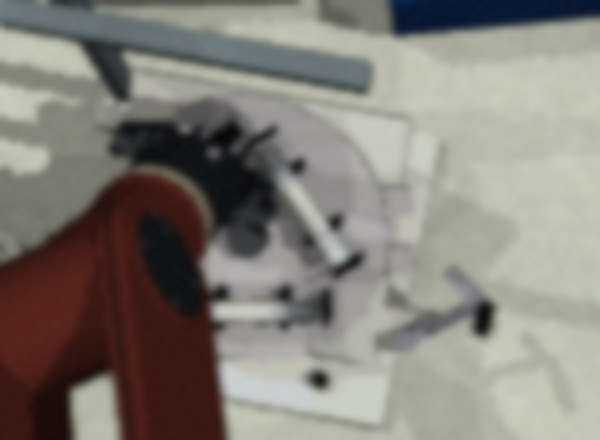

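The wheel turns with the handle with only small forces, and the tube stays in its cradle (crop about (270,310)). The notch lugs are approaching the latch. Continuing.

```bash
E='from h import *
est()'
python3 -m handwheel '[[[0,0,0,-0.06,-0.59,0.04,-1],[0,0,0,-0.15,-0.58,-0.02,-1],[0,0,0,-0.24,-0.54,-0.09,-1],[0,0,0,-0.33,-0.48,-0.15,-1],[0,0,0,-0.39,-0.4,-0.21,-1]]]' >/dev/null; python3 -c "$E"
python3 -m handwheel '[[[0,0,0,-0.45,-0.3,-0.26,-1],[0,0,0,-0.48,-0.19,-0.3,-1],[0,0,0,-0.5,-0.08,-0.32,-1],[0,0,0,-0.49,0.04,-0.34,-1],[0,0,0,-0.47,0.16,-0.34,-1]]]' >/dev/null; python3 -c "$E"
```

```text
a 0.773 r 0.0903 h 0.0541  Frad -4.0 Ftan -1.5 Fax -10.3 w 0.01708689668067619
a 1.771 r 0.0904 h 0.0542  Frad -2.4 Ftan -2.0 Fax -11.0 w 0.017264600751058828
```

```bash
E='from h import *
est()'
python3 -m handwheel '[[[0,0,0,-0.43,0.27,-0.32,-1],[0,0,0,-0.37,0.37,-0.3,-1],[0,0,0,-0.29,0.45,-0.26,-1],[0,0,0,-0.21,0.52,-0.21,-1],[0,0,0,-0.11,0.57,-0.15,-1]]]' >/dev/null; python3 -c "$E"
python3 -m handwheel '[[[0,0,0,-0.01,0.59,-0.09,-1],[0,0,0,0.08,0.59,-0.02,-1],[0,0,0,0.18,0.57,0.04,-1],[0,0,0,0.27,0.52,0.11,-1],[0,0,0,0.35,0.46,0.17,-1]]]' >/dev/null; python3 -c "$E"
```

```text
a 2.778 r 0.0904 h 0.0542  Frad -3.3 Ftan -3.5 Fax -20.2 w 0.017300218683181066
a -2.510 r 0.0903 h 0.0538  Frad -6.8 Ftan -3.5 Fax -9.9 w 0.016771853233721757
```

```bash
E='from h import *
est()'
python3 -m handwheel '[[[0,0,0,0.41,0.37,0.23,-1],[0,0,0,0.46,0.27,0.27,-1],[0,0,0,0.49,0.16,0.31,-1],[0,0,0,0.5,0.04,0.33,-1],[0,0,0,0.49,-0.07,0.34,-1]]]' >/dev/null; python3 -c "$E"
python3 -m handwheel '[[[0,0,0,0.46,-0.19,0.33,-1],[0,0,0,0.41,-0.3,0.32,-1],[0,0,0,0.35,-0.39,0.29,-1],[0,0,0,0.27,-0.48,0.25,-1],[0,0,0,0.18,-0.54,0.19,-1]]]' >/dev/null; python3 -c "$E"
python3 -m handwheel '[[[0,0,0,0.08,-0.58,0.13,-1],[0,0,0,0,-0.5,0.05,-1],[0,0,0,0,0,0,-1],[0,0,0,0,0,0,-1]]]' >/dev/null; python3 -c "
$E
go(wp(P0,.09,0,.0542))"
```

```text
a -1.514 r 0.0899 h 0.0537  Frad -5.0 Ftan -2.1 Fax -6.4 w 0.017045796849663532
a -0.508 r 0.0899 h 0.0538  Frad -4.8 Ftan -2.7 Fax -5.5 w 0.01695223268125198
a -0.131 r 0.0900 h 0.0539  Frad -3.3 Ftan 2.1 Fax -3.1 w 0.016953644540403327
now [0.633  0.1309 0.2148] shift rows(3cm) [-0.06 -0.39  0.02]
```

```bash
python3 -m handwheel '[[[0,0,0,-0.03,-0.2,0.01,-1],[0,0,0,-0.03,-0.19,0.01,-1],[0,0,0,0,0,0,-1]]]' >/dev/null; python3 - <<'E'
from h import *
est()
for n,(x0,y0,x1,y1) in (("top",(145,104,228,136)),("scene",(254,185,312,245))):
    I=cv2.resize(cv2.imread(f"pics/{n}0.png"),(512,384),interpolation=cv2.INTER_AREA).astype(int)
    m=((I[...,0]-I[...,2]>8)&(I.max(2)<190)&(I.max(2)>70))
    # upper and lower boundary per column, then line fits
    up=[];lo=[]
    for x in range(x0,x1):
        r=np.where(m[y0:y1,x])[0]
        if len(r): up.append((x,y0+r[0]));lo.append((x,y0+r[-1]))
    for nm,e in(("up",up),("lo",lo)):
        vx,vy,cx,cy=cv2.fitLine(np.float32(e),cv2.DIST_HUBER,0,.01,.01).ravel()
        for z in(.326,.344):
            q=plane(n,[(cx-35*vx,cy-35*vy),(cx+25*vx,cy+25*vy)],z); d=q[1]-q[0]; d*=-np.sign(d[1]) *-1
            print(n,nm,z,"yaw %.4f"%np.arctan2(-d[0],d[1]))
E
```

```text
a -0.008 r 0.0900 h 0.0539  Frad -4.0 Ftan 1.2 Fax -3.1 w 0.016922651119071618
top up 0.326 yaw -0.2171
top up 0.344 yaw -0.2171
top lo 0.326 yaw -0.2034
top lo 0.344 yaw -0.2034
scene up 0.326 yaw -0.2037
scene up 0.344 yaw -0.2037
scene lo 0.326 yaw -0.2044
scene lo 0.344 yaw -0.2044
```

```bash
python3 -m handwheel '[[[0,0,0,-0.01,-0.03,0,-1],[0,0,0,0,0,0,-1],[0,0,0,0,0,0,-1]]]'; python3 -c "
from h import *
est()"
python3 -m handwheel '[[[0,0,0,0,0,0,-0.1],[0,0,0,0,0,0,-0.1],[0,0,0,0,0,0,-0.1],[0,0,0,0,0,0,-0.1]]]'
python3 -m handwheel '[[[0,0,0,-0.19,0.04,0.27,-0.1],[0,0,0,-0.38,0.07,0.55,-0.1],[0,0,0,-0.57,0.11,0.82,-0.1],[0,0,0,-0.57,0.11,0.82,-0.1],[0,0,0,-0.57,0.11,0.4,-0.1]]]'
python3 -m handwheel '[[[0,0,0,-1,0,0.2,-0.1],[0,0,0,-1,0,0,-0.1],[0,0,0,-1,0,0,-0.1],[0,0,0,-0.5,0,0,-0.1],[0,0,0,0,0,0,-0.1]]]'
python3 -c "
from h import *
i=eyes.read_camera('top')[110:220,140:290];j=eyes.read_camera('scene')[180:290,220:340]
cv2.imwrite('pics/a7.png',cv2.resize(np.hstack([i,j]),None,fx=2.96,fy=4,interpolation=2))"
```

```text
time_s: 14.37
ee_pos: [0.6313, 0.1195, 0.2153]
tool_rot: [[-0.693, 0.46, 0.556], [0.487, 0.866, -0.11], [-0.532, 0.194, -0.824]]
wrist_force: [-1.0, 0.9, -6.6]
grip_width: 0.0167
gripper_force: 31.5
a -0.003 r 0.0900 h 0.0539  Frad -4.7 Ftan -0.7 Fax -4.8 w 0.016673975185861632
time_s: 14.7
ee_pos: [0.6328, 0.1196, 0.2176]
tool_rot: [[-0.69, 0.459, 0.559], [0.487, 0.866, -0.109], [-0.535, 0.197, -0.822]]
wrist_force: [0.3, -0.2, -0.4]
grip_width: 0.0388
gripper_force: 0.0
time_s: 15.12
ee_pos: [0.5638, 0.133, 0.3067]
tool_rot: [[-0.689, 0.458, 0.562], [0.488, 0.866, -0.109], [-0.536, 0.199, -0.82]]
wrist_force: [0.6, 0.7, 0.2]
grip_width: 0.0384
gripper_force: 0.0
time_s: 15.53
ee_pos: [0.4565, 0.1331, 0.3089]
tool_rot: [[-0.691, 0.458, 0.559], [0.487, 0.867, -0.108], [-0.534, 0.197, -0.822]]
wrist_force: [0.5, 0.1, 0.2]
grip_width: 0.0385
gripper_force: 0.0
```

View pics/a7.png

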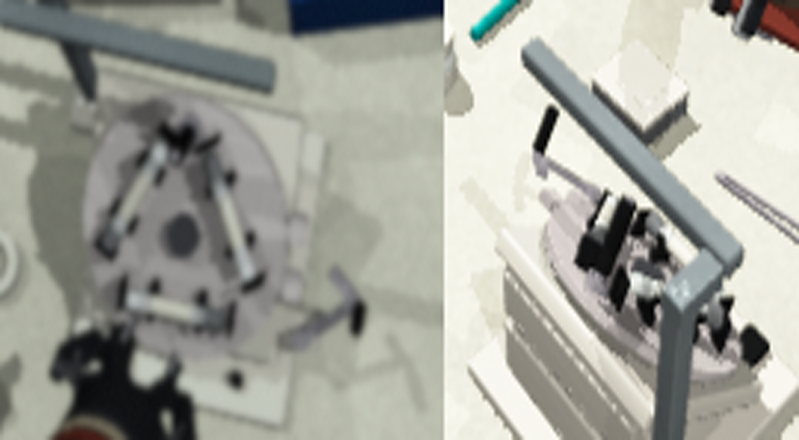

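The handle is at the top, and the tube lies in the front cradle at about (175,305) in the crop. The latch is still open with its knob at about (357,318). Now I'll work out the latch geometry.

```bash
cat >>h.py <<'E'
P1=np.array([.5883,.1279,-.204])
def ru(x): # right, up, h wheel-plane coords
    ex,ey,up,n=frame(P1[2]); v=np.asarray(x)-np.array([P1[0],P1[1],.12]); return np.array([-v@ey,v@up,v@n])
def inv(q):
    ex,ey,up,n=frame(P1[2]); return np.array([P1[0],P1[1],.12])-q[0]*ey+q[1]*up+q[2]*n
def wplane(n,uv,h):
    o,d=ray(n,[uv]); N=frame(P1[2])[3]; c=inv((0,0,h)); return ru(o+d[0]*((c-o)@N)/(d[0]@N))
E
python3 - <<'E'
from h import *
T=eyes.read_camera("top");S=eyes.read_camera("scene")
out={}
for n,I,(x0,y0,x1,y1) in(("top",T,(250,180,270,200)),("scene",S,(246,202,262,222))):
    m=np.zeros((384,512),np.uint8);m[y0:y1,x0:x1]=(I.max(2)<75)[y0:y1,x0:x1]
    k,l,s,c=cv2.connectedComponentsWithStats(m);i=1+np.argmax(s[1:,4]);print(n,c[i],s[i]);out[n]=c[i]
x,e=tri(out["scene"],out["top"]);print("knob",x,e,ru(x))
for h in(.018,): print(wplane("top",out["top"],h),wplane("scene",out["scene"],h))
print("pivot",wplane("top",(238,196),-.01), "tongue",wplane("top",(140+335/2.96,110+270/4),-.01),"arm end",wplane("top",(140+350/2.96,110+312/4),-.01))
for u in((297,222),(290,290)): print("lug",wplane("top",(140+u[0]/2.96,110+u[1]/4),0))
E
```

```text
top [260.40740741 188.66666667] [259 185   4   8  27]
scene [254.20454545 212.04545455] [251 207   8  12  44]
knob [ 0.5142831  -0.06272295  0.11810391] [np.float64(0.00045014999253461944), np.float64(0.0004501499925347526)] [ 0.20166514 -0.02901992  0.01755624]
[ 0.20200765 -0.02848952  0.018     ] [ 0.20076137 -0.02849142  0.018     ]
pivot [ 0.13115104 -0.08216666 -0.01      ] tongue [ 0.17139759 -0.00612316 -0.01      ] arm end [ 0.19369658 -0.03963266 -0.01      ]
lug [1.24657298e-01 3.06877711e-02 2.45694059e-16]
lug [ 1.25241140e-01 -2.94284460e-02  8.44579308e-17]
```

The lugs are symmetric at ±30 mm about the latch line, so the wheel is at the top to within about 0.01 rad. The knob is at right 0.2015, up -0.029 in wheel-plane axes.

```bash
python3 - <<'E'
from h import *
go(inv((.2015,-.029,.11)),toolR(A0)); print((inv((0,0,.028))-inv((0,0,.11)))/.03)
piv=np.array([.142,-.0735]); q=[inv((*(piv+.074*np.array([np.sin(b),np.cos(b)])),.028)) for b in np.linspace(.93,.315,7)]
print(np.round(np.diff(q,axis=0)/.03,2))
E
```

```text
now [0.4591 0.1326 0.3085] shift rows(3cm) [ 0.14 -6.15 -3.8 ]
turn rows(5deg) [-0.04  0.06  0.02]
[ 1.51135316 -0.31266542 -2.25591735]
[[0.19 0.13 0.11]
 [0.18 0.15 0.1 ]
 [0.17 0.17 0.09]
 [0.15 0.19 0.08]
 [0.14 0.2  0.06]
 [0.12 0.22 0.05]]
```

```bash
python3 -m handwheel '[[[0,0,0,0,-1,0,0.1],[0,0,0,0,-1,0,0.1],[0,0,0,0,-1,0,0.1],[0,0,0,0,-1,-0.4,0.1],[0,0,0,0.14,-1,-0.6,0.1]]]' >/dev/null
python3 -m handwheel '[[[0,0,0,0,-1,-0.8,0.1],[0,0,0,0,-0.15,-1,0.1],[0,0,0,0,0,-1,0.1],[0,0,0,0,0,0,0.1],[0,0,0,0,0,0,0.1]]]'
python3 - <<'E'
from h import *
go(inv((.2015,-.029,.028)),toolR(A0))
E
```

```text
time_s: 16.57
ee_pos: [0.4617, -0.0523, 0.1919]
tool_rot: [[-0.694, 0.462, 0.553], [0.489, 0.865, -0.109], [-0.529, 0.194, -0.826]]
wrist_force: [0.7, -0.2, 1.3]
grip_width: 0.0472
gripper_force: 0.0
now [ 0.4617 -0.0523  0.1919] shift rows(3cm) [ 1.56 -0.3  -2.17]
turn rows(5deg) [-0.06 -0.    0.04]
```

```bash
python3 -m handwheel '[[[0,0,0,0.4,-0.08,-0.55,0.1],[0,0,0,0.4,-0.08,-0.54,0.1],[0,0,0,0.4,-0.07,-0.54,0.1],[0,0,0,0.36,-0.07,-0.54,0.1],[0,0,0,0,0,0,0.1]]]'
python3 -m handwheel '[[[0,0,0,0,0,0,-1],[0,0,0,0,0,0,-1],[0,0,0,0,0,0,-1],[0,0,0,0,0,0,-1],[0,0,0,0,0,0,-1]]]' 25
python3 - <<'E'
from h import *
s=ctrl.read_state();print(ru(s["ee_pos"]),s["tool_rot"].T@s["wrist_force"])
E
```

```text
time_s: 16.98
ee_pos: [0.5108, -0.0605, 0.1279]
tool_rot: [[-0.694, 0.459, 0.555], [0.487, 0.867, -0.109], [-0.531, 0.195, -0.825]]
wrist_force: [-1.0, -1.1, -0.9]
grip_width: 0.0464
gripper_force: 0.0
time_s: 17.4
ee_pos: [0.5106, -0.0613, 0.131]
tool_rot: [[-0.69, 0.459, 0.56], [0.486, 0.867, -0.111], [-0.536, 0.196, -0.821]]
wrist_force: [-1.6, -0.5, 4.7]
grip_width: 0.0149
gripper_force: 25.0
[ 0.20097628 -0.02493528  0.03042612] [-1.68376884 -0.29426289 -4.73408959]
```

```bash
E='from h import *
s=ctrl.read_state();print(ru(s["ee_pos"]),ru(s["wrist_force"]+inv((0,0,0))))'
python3 -m handwheel '[[[0,0,0,0.19,0.13,0.11,-1],[0,0,0,0.18,0.15,0.1,-1],[0,0,0,0.17,0.17,0.09,-1]]]' >/dev/null; python3 -c "$E"
python3 -m handwheel '[[[0,0,0,0.15,0.19,0.08,-1],[0,0,0,0.14,0.2,0.06,-1],[0,0,0,0,0,0,-1]]]'; python3 -c "$E"
```

```text
[ 0.18583059 -0.00715936  0.03060639] [ 8.77992946  4.0706754  -0.36307288]
time_s: 17.9
ee_pos: [0.5374, -0.0366, 0.1459]
tool_rot: [[-0.688, 0.458, 0.563], [0.485, 0.867, -0.113], [-0.54, 0.196, -0.819]]
wrist_force: [4.4, -5.7, 4.1]
grip_width: 0.0146
gripper_force: 25.2
[0.17144906 0.00095017 0.03071196] [4.67543179 6.78717155 0.28029926]
```

```bash
E='from h import *
s=ctrl.read_state();print(ru(s["ee_pos"]),ru(s["wrist_force"]+inv((0,0,0))),s["grip_width"])'
python3 -m handwheel '[[[0,0,0,0.09,0.2,0.03,-1],[0,0,0,0,0,0,-1]]]'>/dev/null; python3 -c "$E"
python3 -m handwheel '[[[0,0,0,0.02,0.1,0,-1],[0,0,0,0,0,0,-1]]]'>/dev/null; python3 -c "$E"
python3 -m handwheel '[[[0,0,0,0.02,0.1,0,-1],[0,0,0,0,0,0,-1]]]'>/dev/null; python3 -c "$E"
```

```text
[0.16494074 0.00262794 0.03070303] [ 2.29935356  7.43597639 -0.33139173] 0.014705741784797704
[0.16409972 0.00280796 0.03066923] [16.90877012  7.49371871  2.67733333] 0.014729220132861017
[0.16344293 0.00297405 0.03063176] [33.90392653  6.06212158  5.26914515] 0.014752542473626467
```

The knob met its stop at right 0.164–0.165 with the force climbing, so the latch is closed. Relaxing, releasing and retreating along the axis.

```bash
python3 -m handwheel '[[[0,0,0,-0.03,-0.14,0,-1],[0,0,0,0,0,0,-1]]]'; python3 -m handwheel '[[[0,0,0,0,0,0,-0.3],[0,0,0,0,0,0,-0.3],[0,0,0,0,0,0,-0.3],[0,0,0,0,0,0,-0.3]]]'
python3 -m handwheel '[[[0,0,0,-0.19,0.04,0.27,-0.3],[0,0,0,-0.38,0.07,0.55,-0.3],[0,0,0,-0.57,0.11,0.82,-0.3],[0,0,0,-0.57,0.11,0.82,-0.3],[0,0,0,-0.57,0.11,0.82,-0.3]]]'
python3 -m handwheel '[[[0,0,0,-0.8,-0.6,0.2,-0.3],[0,0,0,-0.8,-0.6,0,-0.3],[0,0,0,0,-1,0,-0.3],[0,0,0,0,-1,0,-0.3],[0,0,0,0,-1,0,-0.3]]]'
python3 - <<'E'
from h import *
T=eyes.read_camera("top");S=eyes.read_camera("scene")
out={}
for n,I,(x0,y0,x1,y1) in(("top",T,(238,165,272,200)),("scene",S,(244,200,268,230))):
    m=np.zeros((384,512),np.uint8);m[y0:y1,x0:x1]=(I.max(2)<75)[y0:y1,x0:x1]
    k,l,s,c=cv2.connectedComponentsWithStats(m)
    print(n,[(c[i],s[i]) for i in range(1,k) if s[i][4]>8],[wplane(n,c[i],.018) for i in range(1,k) if s[i][4]>8])
# tube check: bright label pixels near cradle seat
seat=wp(P1,-.06,0,.022); print("seat px",proj("top",seat),proj("scene",seat))
u,v=proj("top",seat)[0].astype(int); g=T.min(2)[v-8:v+9,u-18:u+19]
print("brightness rows",g.mean(1).round()); 
m=np.zeros(T.shape[:2],np.uint8); m[v-12:v+13,u-24:u+25]=(T.min(2)>165)[v-12:v+13,u-24:u+25]
k,l,s,c=cv2.connectedComponentsWithStats(m); print([(c[i],s[i]) for i in range(1,k) if s[i][4]>8])
E
```

```text
time_s: 18.57
ee_pos: [0.5401, -0.0304, 0.1469]
tool_rot: [[-0.686, 0.46, 0.563], [0.487, 0.866, -0.114], [-0.54, 0.196, -0.818]]
wrist_force: [4.6, -6.3, 4.1]
grip_width: 0.0152
gripper_force: 25.6
time_s: 18.9
ee_pos: [0.5366, -0.0275, 0.142]
tool_rot: [[-0.693, 0.46, 0.556], [0.487, 0.867, -0.109], [-0.532, 0.195, -0.824]]
wrist_force: [0.5, -0.6, 0.2]
grip_width: 0.0298
gripper_force: 0.0
time_s: 19.32
ee_pos: [0.4674, -0.0141, 0.2408]
tool_rot: [[-0.694, 0.46, 0.555], [0.487, 0.867, -0.109], [-0.531, 0.195, -0.825]]
wrist_force: [1.0, -0.3, 1.3]
grip_width: 0.0298
gripper_force: 0.0
time_s: 19.73
ee_pos: [0.4207, -0.1415, 0.2483]
tool_rot: [[-0.691, 0.458, 0.56], [0.485, 0.868, -0.111], [-0.537, 0.195, -0.821]]
wrist_force: [0.8, 0.2, 0.3]
grip_width: 0.0301
gripper_force: 0.0
top [(array([249.875 , 178.5625]), array([248, 175,   5,   8,  32], dtype=int32))] [array([ 0.16302803, -0.00057627,  0.018     ])]
scene [(array([256.14, 217.66]), array([252, 212,   9,  12,  50], dtype=int32))] [array([0.16210808, 0.00104451, 0.018     ])]
seat px [[198.33518156 186.41573744]] [[301.03571396 243.76714312]]
brightness rows [138. 133. 126. 120. 115. 117. 125. 132. 136. 132. 120. 108. 102.  99.
 100. 107. 114.]
[(array([197.38709677, 186.51612903]), array([191, 185,  14,   4,  31], dtype=int32))]
```

The knob measures right 0.1625, up 0.000 (closed), and the tube label is at the seat pixel. Handing in.

```bash
python3 -c "
from cell import ctrl
print(ctrl.close_job())"
```

```text
the job is handed in; nothing more can be done
None
```

I've handed the job in (verdict not shown): the tube is in its cradle, the wheel was turned clockwise until the handle reached the top for the second time, and the latch was pushed to its stop in the notch, in about 20 s of the 72 s allowed.

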